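Scan a weld seam with a spring-tipped probe and hold it on the flagged spot

ROBOT

A 6-joint arm with a two-finger parallel gripper is mounted at the origin on the work surface. World frame = base frame: x ahead of the robot, y to its left, z up, the work surface at z = 0. Lengths are in m, angles in degrees, forces in N, time in s.
With the tool pointing down it reaches from about 0.4 to 0.925 m from the base axis. Payload 3.4 kg.
Tool frame: the origin (TCP) lies on the mounting face of the last link; the fingertips stand 173 mm ahead of it and the grasp point (between the pads) lies 155 mm ahead of it; z points along the fingers, y is the direction in which the jaws open and shut (so a half turn about z gives the same grasp; the last joint's range is limited). The gripper opens to 85 mm and grips with 20 to 120 N. Pads are 22 mm wide; open, the fingers measure 114 mm over their backs; the gripper's body (76 mm by 85 mm) begins 54 mm behind the grasp point. The pads swing forward as they close: fully open they stand 13 mm farther back than shut.
Start: joints at [-76.175, 17.578, 86.31, -0, 76.112, -4.211], TCP at [0.178, -0.547, 0.405] pointing down, gripper open.
Joint ranges: [-179.03, 179.03], [-60, 130.46], [8.19, 133.38], [-81.62, 261.62], [5.75, 156.47], [-153.77, 153.77]. Speed limits (degrees/s): [147.25, 147.25, 180, 180, 180, 180].

INTERFACE

Orientations are given as [roll, pitch, yaw] about the fixed x, y, z axes, in that order (R = Rz(yaw) Ry(pitch) Rx(roll)).
In Python, from bench import get_state, camera, calibration, hand_in gives the robot as it stands.
- The arm moves only by the tool arm_command, never from a script. Its arguments are lists of equal length, an entry for each row: "gripper": the opening, from 0 (shut) to 1 (fully open); "translation": the shift along the tool's x, y, z in cm, a list of three; "rotation": the turn, a rotation vector about the tool's x, y, z in rad, a list of three. A call has 1 to 8 rows; each row is the pose to reach, as a shift and turn from the pose commanded when the call began, along the tool's axes at that moment; what a row does not reach only later rows make up. A row lasts 1/8 s, in which the tool goes at most 62.5 mm and 10.7 degrees, less where a joint would pass 70% of its speed; a pose out of reach is approached as far as the arm can. A call with a gripper value outside its range is refused whole. The fingers move at their own pace and stop on an object; "newtons" is the grip in N (left out, the last holds). Time passes only in rows, so rows that repeat a pose let the fingers close. It gives the time, the measured TCP pose, the force and the opening at its end, in the units of the state.
- get_state(): the state, without advancing time (a new reading comes with each control period).
- camera(name): name is "scene" or "side" or "wrist"; returns (picture, depth): 384x512x3 uint8, blue, green, red; 384x512 float32, m along the optical axis (not along the pixel's ray), 0 where there is no reading.
- calibration(name): a dict with "vfov" (degrees; the focal length in pixels is half the picture's height over the tangent of half this angle, whatever the lens; pixels are square), "cx", "cy" (the principal point, pixels), "k1" (the pictures are not rectified: a ray, as slopes to the right and down, at radius r is drawn at 1 + k1 r^2 times it, then the intrinsics apply), "R" (3x3) and "t" (3): a world point X has camera coordinates R X + t; the wrist camera has in their place "T_tool_cam" (4x4, takes a point from camera to tool coordinates, whose origin is the TCP and whose axes are the flange's). Camera axes: x right, y down, z forward; pixel columns grow to the right and rows downward; lengths in m; the calibration is good to about 2 mm. A picture is of the moment at which its call begins: read the wrist's pose just before it. calibration takes no time and is no camera call.
- hand_in(): hands the job in, once; it reports no verdict.
The state is a dict: "t": time; "q": joint angles; "qvel": joint speeds; "joint_torque": joint torques, N m; "tool_pos": TCP position; "tcp_rot": TCP orientation; "contact_force": force on the tool from outside, world axes, zero at the start; "wrist_torque": the same for the moment, N m; "finger_gap": finger opening in m.
Only numpy, scipy, OpenCV 4.12 (cv2) and the standard library are available. Lean on these libraries where they do the work, as an engineer would, in place of code of your own. Each camera call takes 0.05 s, during which the arm holds its last target.

TASK

Take the yellow spring-tipped probe out of its black holder, set its tip gently on the green dot on the weld seam of the tilted steel coupon and, holding the probe square to the sloping face, draw the tip slowly along the seam, in touch all the way, to the red spot. Finish there still holding the probe: tip on the red spot, square to the face, its sprung tip pressed in about half way, standing still; the program ends while the gripper holds and presses it, and nothing is put back. Touch the coupon only on the seam, do not push the stage out of its tilt, and leave the bottle, dish and reference block where they are.

Things in the scene. Friction and masses are not known exactly. Their poses are not given: they have to be found in the camera images.
- probe_grip (a point): centre of the probe's barrel, where to grip it. z points up along the probe, away from its tip; it starts upright in the holder. Barrel: yellow square bar 30 x 30 mm (faces across this point's x and y), 75 mm long. Its underside, 37.5 mm below this point, rests on the holder's top; below that a steel snout, 18 mm diameter, 32 mm long, then the tip sticking out 14 mm. 115 to 190 g
- probe_tip (a point): lowest point of the probe's brass sprung tip (round, 4 mm radius), on the probe's axis 83.5 mm below the centre of the barrel when not pressed in. Same axes as the probe
- plunger (a joint): how far the sprung tip is pressed into the probe, m: 0 out, 0.012 fully in. It takes 1.2 N to start moving and 4.8 N at full travel (300 N/m); beyond that it is solid
- holder: black fixed block 80 x 80 x 50 mm high, origin at the centre of its underside, with a vertical 23 mm through hole in the middle in which the probe stands. The probe is lifted straight up by at least 50 mm to leave it. It stands to the left or to the right of the stage
- coupon_top (a point): centre of the top face of the steel coupon, 80 (x) x 110 (y) x 6 mm, fixed on the tilting stage plate (100 x 130 x 8 mm); z square to its face, y along the weld seam (level), x up the slope. The seam is the bare steel strip, about 9 mm wide, along the middle of the top face (x = 0) between two blue halves. Dots and weld are flush (under 1 mm)
- coupon (a joint): tilt of the stage plate and coupon about the level axis along the seam, rad: 0 level, growing as the edge nearer the robot goes down (face leans towards the robot). Set between 0.15 and 0.42 and stiff: it stays under light pressing. Stage base 130 x 170 mm, two 12 mm cheeks 76 mm high beyond the coupon's ends
- start_dot (a point): green dot, 10 mm in diameter, on the coupon's top face, on the seam 35 mm from the middle towards the coupon's +y end (the robot's left); axes as the coupon's
- spot (a point): red spot, 10 mm in diameter, on the coupon's top face, on the seam at the other (-y) side, 8 to 36 mm from the middle; axes as the coupon's
- bottle: bystander: closed amber bottle, 60 mm in diameter, 130 mm high, loose, origin at the centre of its underside; on the other side of the stage from the holder
- dish: bystander: small open glass dish 60 mm in diameter, 14 mm high, loose, between robot and stage; origin at the centre of its underside
- block: bystander: loose steel reference block 50 x 80 x 20 mm with coloured patches, beyond the stage; origin at the centre of its underside
Not all that is in view belongs to the job. Of the things that look like the holder, take the one that is farthest from the robot's base at the start. Of the things shaped like the part that bears probe_grip, the yellow one is meant.

How it is judged (in metres and radians):
On the way, in this order (a step that is already met when the one before it is completed fails the run):
1. probe's tip touches the green dot (within 8 mm), the probe square to the face within 0.2 rad (contact force between probe and coupon above 0.4 N and angle between the z axis of probe_tip and the z axis of coupon_top, either way round below 0.2 rad and distance between probe_tip and start_dot below 0.008 m), for 0.1 s.
2. tip, in touch and square, passes the part of the seam 17 to 25 mm from the middle on the green side (contact force between probe and coupon above 0.4 N and angle between the z axis of probe_tip and the z axis of coupon_top, either way round below 0.2 rad and y of probe_tip in the frame of coupon_top between 0.017 and 0.025 m), for 0.05 s.
3. tip, in touch and square, passes the part of the seam 7 to 15 mm from the middle on the green side (contact force between probe and coupon above 0.4 N and angle between the z axis of probe_tip and the z axis of coupon_top, either way round below 0.2 rad and y of probe_tip in the frame of coupon_top between 0.007 and 0.015 m), for 0.05 s.
4. tip, in touch and square, comes up to the red spot, 7 to 13 mm short of it on the green side (contact force between probe and coupon above 0.4 N and angle between the z axis of probe_tip and the z axis of coupon_top, either way round below 0.2 rad and y of probe_tip in the frame of spot between 0.007 and 0.013 m), for 0.05 s.
At the end, for the whole second after the job is handed in: the gripper still holds the probe, at rest (under 15 mm/s), out of its holder and above the coupon; its tip is within 6 mm of the red spot's centre, presses the coupon with 0.8 to 7 N and is pressed in by 2 to 10 mm of its 12 mm; the probe is square to the coupon's face within 0.15 rad (distance between probe_tip and spot below 0.006 m and angle between the z axis of probe_tip and the z axis of coupon_top, either way round below 0.15 rad and contact force between probe and coupon between 0.8 and 7 N and value of joint plunger between 0.002 and 0.01 m and linear speed of probe below 0.015 m/s and contact force between the fingers and probe above 2 N and contact force between probe and holder below 0.1 N and height (world z) of probe_grip above 0.12 m); the arm keeps its last pose, push and grip.
It fails at once if probe touches the coupon off the seam (tip more than 8 mm from the seam's centre line) (contact force between probe and coupon above 0.4 N and (x of probe_tip in the frame of coupon_top above 0.008 m or x of probe_tip in the frame of coupon_top below -0.008 m)).
It fails at once if probe pressed on the coupon with more than 12 N (contact force between probe and coupon above 12 N).
It fails at once if probe moves faster than 80 mm/s while touching the coupon (contact force between probe and coupon above 0.4 N and linear speed of probe above 0.08 m/s).
It fails at once if stage pushed out of its tilt (green dot moved more than 6 mm) (distance of start_dot from where it was at the start of the episode above 0.006 m).
It fails at once if bottle, dish or reference block moved more than 20 mm (distance of any of bottle, dish, block from where it was at the start of the episode above 0.02 m).
It also fails if it takes over 51 s, if anything falls off the work surface, if the arm or the gripper's body presses on something with over 40 N, if the wrist force passes 120 N, or if a joint passes its speed limit or range.

## Working session

There is one attempt and no reset: what is moved stays moved. The work goes in short steps, Python scripts to look and compute and a tool call to move; the robot and the scene stay as the last step left them, time stands still between calls to the robot, and variables do not carry over. Pictures are saved under pics/ and viewed, and the job is handed in when it is done.

Besides the shell and the picture viewer there is one more tool, called after "Emit:" by a JSON object that holds its "fn" and its "kwargs". arm_command: Moves the arm, as the interface text tells. Its arguments: {"type":"object","properties":{"gripper":{"type":"array","items":{"type":"number"}},"translation":{"type":"array","items":{"type":"array","items":{"type":"number"}}},"rotation":{"type":"array","items":{"type":"array","items":{"type":"number"}}},"newtons":{"type":"number"}},"required":["gripper","translation","rotation"]}

```bash
mkdir -p pics; ls; python3 - <<'E'
from bench import *
import cv2
print(get_state())
for n in ["scene","side","wrist"]:
    c=calibration(n); print(n,c)
    p,d=camera(n); cv2.imwrite(f"pics/{n}0.png",p)
    import numpy as np; np.save(f"{n}0.npy",d); cv2.imwrite(f"{n}0raw.png",p)
E
```

```text
pics
{'t': 0.0, 'q': array([-7.61742700e+01,  1.76203194e+01,  8.63845150e+01,  2.34359300e-04,
        7.61111201e+01, -4.20852895e+00]), 'qvel': array([ 0.03256944, -0.13688528, -0.090142  ,  0.02825097, -0.02307164,
        0.01765332]), 'joint_torque': array([-3.30450530e-03, -4.57559967e+01, -2.51920706e+01, -4.04827424e-04,
        1.32360309e-02,  3.05568085e-05]), 'tool_pos': array([ 0.17792922, -0.54640143,  0.40379597]), 'tcp_rot': array([-1.79884375e+02, -8.73628997e-03,  1.80341937e+01]), 'contact_force': array([-0.1302335 , -0.61885053, -0.30917923]), 'wrist_torque': array([-0.02776195,  0.00967406,  0.03784269]), 'finger_gap': 0.08543070798281198}
scene {'vfov': 50.04929804281632, 'cx': 255.16091269517364, 'cy': 192.9213312266579, 'k1': -0.11425606336319892, 'R': array([[-0.67329554,  0.73936887, -0.00260469],
       [ 0.62285787,  0.56529123, -0.54082705],
       [-0.39839828, -0.36575879, -0.84112978]]), 't': array([ 0.37034541, -0.3075894 ,  1.35722254])}
side {'vfov': 52.536912248739384, 'cx': 253.56799217702758, 'cy': 194.0289911616736, 'k1': -0.11338767598041402, 'R': array([[ 0.93042454, -0.36647123,  0.00300348],
       [-0.22585746, -0.57983939, -0.78279926],
       [ 0.28861494,  0.72765728, -0.62226706]]), 't': array([-0.51341439,  0.19092579,  0.76220418])}
wrist {'vfov': 60.01378590174856, 'cx': 257.6431481074733, 'cy': 191.7274993743401, 'k1': -0.09127868954339792, 'T_tool_cam': array([[ 7.22610535e-06, -9.64140695e-01, -2.65391634e-01,
         6.64899682e-02],
       [ 9.99999955e-01,  8.62117022e-05, -2.85970225e-04,
        -5.68375267e-04],
       [ 2.98595396e-04, -2.65391621e-01,  9.64140653e-01,
         3.04020336e-02],
       [ 0.00000000e+00,  0.00000000e+00,  0.00000000e+00,
         1.00000000e+00]])}
```

View pics/scene0.png

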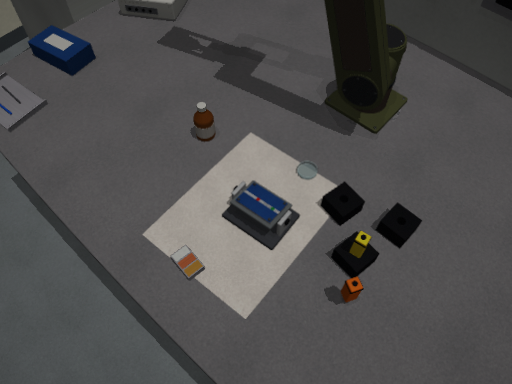

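View pics/side0.png

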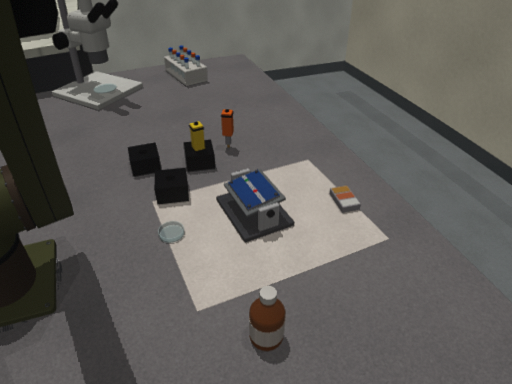

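View pics/wrist0.png

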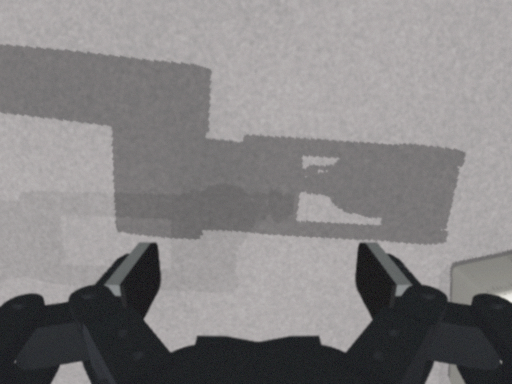

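```bash
cat > h.py <<'E'
import numpy as np, cv2
from bench import *
from scipy.spatial.transform import Rotation as Ro
def K(c):
    f=192/np.tan(np.radians(c['vfov']/2)); return np.array([[f,0,c['cx']],[0,f,c['cy']],[0,0,1]]), np.array([c['k1'],0,0,0,0.])
def tool_T(s):
    T=np.eye(4); T[:3,:3]=Ro.from_euler('xyz',s['tcp_rot'],degrees=True).as_matrix(); T[:3,3]=s['tool_pos']; return T
def cam_pose(n,s=None): # T world<-cam
    c=calibration(n); T=np.eye(4)
    if n=='wrist': return tool_T(s)@c['T_tool_cam']
    T[:3,:3]=c['R'].T; T[:3,3]=-c['R'].T@c['t']; return T
def ray(n,uv,s=None):
    c=calibration(n);k,d=K(c); p=cv2.undistortPoints(np.array(uv,float).reshape(-1,1,2),k,d).reshape(-1,2)
    T=cam_pose(n,s); v=np.c_[p,np.ones(len(p))]@T[:3,:3].T; return T[:3,3],v  # unit depth
def at_z(n,uv,z,s=None):
    o,v=ray(n,uv,s); return o+v*((z-o[2])/v[:,2])[:,None]
def at_depth(n,uv,D,s=None):
    o,v=ray(n,uv,s); z=np.array([D[int(round(y)),int(round(x))] for x,y in np.reshape(uv,(-1,2))]); return o+v*z[:,None]
def tri(*rays):
    A=np.zeros((3,3));b=np.zeros(3)
    for o,v in rays:
        v=v/np.linalg.norm(v);P=np.eye(3)-np.outer(v,v);A+=P;b+=P@o
    x=np.linalg.solve(A,b); return x,[np.linalg.norm((np.eye(3)-np.outer(v,v)/(v@v))@(x-o)) for o,v in rays]
def proj(n,X,s=None):
    c=calibration(n);k,d=K(c);T=np.linalg.inv(cam_pose(n,s)); X=np.reshape(X,(-1,3))
    return cv2.projectPoints(X,cv2.Rodrigues(T[:3,:3])[0],T[:3,3],k,d)[0].reshape(-1,2)
def crop(img,x0,y0,x1,y1,k,name):
    cv2.imwrite(name,cv2.resize(img[y0:y1,x0:x1],None,fx=k,fy=k,interpolation=cv2.INTER_CUBIC))
E
python3 - <<'E'
from h import *
S=cv2.imread('scene0raw.png');D=cv2.imread('side0raw.png')
a=cv2.resize(S[170:310,210:430],None,fx=3.6,fy=3.6,interpolation=cv2.INTER_CUBIC); a=np.clip(a*1.6,0,255); cv2.imwrite('pics/s_crop.png',a)
a=cv2.resize(D[90:245,120:320],None,fx=3.8,fy=3.8,interpolation=cv2.INTER_CUBIC); a=np.clip(a*1.6,0,255); cv2.imwrite('pics/d_crop.png',a)
d=np.load('scene0.npy')
uv=[(343,203),(399,225),(355,253),(363,238),(353,284),(262,203),(204,128),(307,170),(188,262)]
print(np.round(at_depth('scene',uv,d),3))
E
```

```text
[[ 0.41   0.187  0.05 ]
 [ 0.366  0.335  0.051]
 [ 0.514  0.296  0.062]
 [ 0.503  0.295  0.126]
 [ 0.61   0.343  0.126]
 [ 0.566  0.038  0.075]
 [ 0.481 -0.268  0.06 ]
 [ 0.359  0.031  0.002]
 [ 0.793 -0.008  0.015]][ WARN:0@0.716] global loadsave.cpp:1063 imwrite_ Unsupported depth image for selected encoder is fallbacked to CV_8U.
```

View pics/s_crop.png

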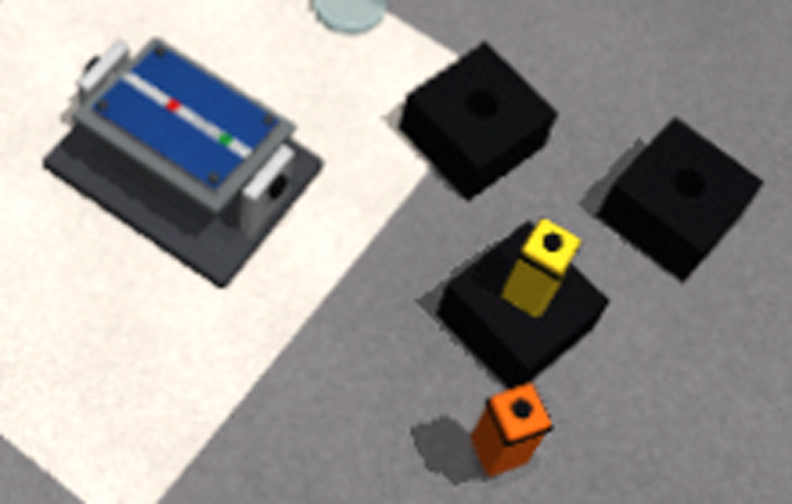

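View pics/d_crop.png

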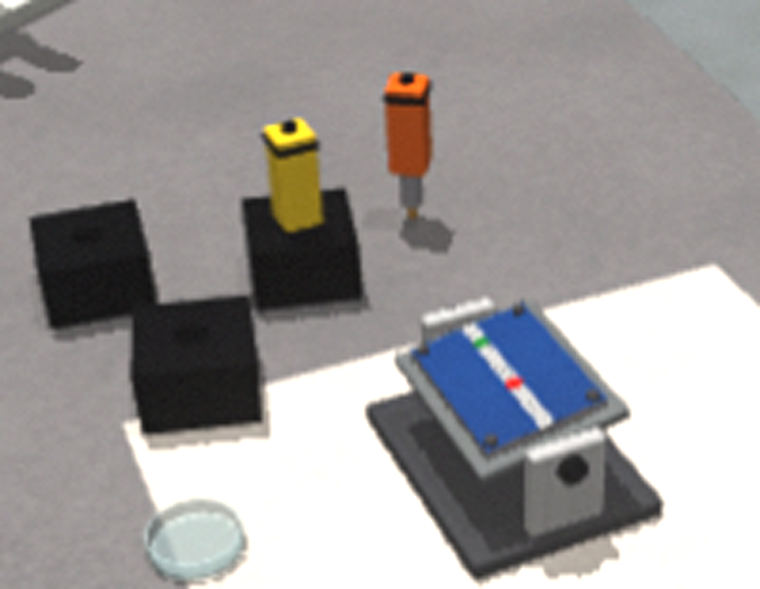

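```bash
python3 - <<'E'
from h import *
S=cv2.imread('scene0raw.png');D=cv2.imread('side0raw.png');ds=np.load('scene0.npy');dd=np.load('side0.npy')
def cen(I,box,f):
    x0,y0,x1,y1=box; b,g,r=[I[y0:y1,x0:x1,i].astype(float) for i in range(3)]
    w=np.clip(f(b,g,r),0,None); ys,xs=np.mgrid[y0:y1,x0:x1]; return (w*xs).sum()/w.sum(),(w*ys).sum()/w.sum()
G=lambda b,g,r:g-np.maximum(b,r)-25; R=lambda b,g,r:r-np.maximum(b,g)-25
for nm,f in(('green',G),('red',R)):
    a=cen(S,(230,178,295,225),f); b=cen(D,(230,170,280,205),f); 
    ra=ray('scene',[a]);rb=ray('side',[b]); print(nm,a,b,tri((ra[0],ra[1][0]),(rb[0],rb[1][0])),at_depth('scene',[a],ds),at_depth('side',[b],dd))
m=lambda x,y,k,x0,y0:((x+.5)/k-.5+x0,(y+.5)/k-.5+y0)
sc=[m(*p,3.6,210,170) for p in[(545,219),(580,243),(552,275),(521,251),(552,242)]]
sd=[m(*p,3.8,120,90) for p in[(316,138),(290,152),(263,133),(292,118),(289,127)]]
print(np.round(at_z('scene',sc,.125),4));print(np.round(at_z('side',sd,.125),4))
ra=ray('scene',[sc[4]]);rb=ray('side',[sd[4]]);print('cap',tri((ra[0],ra[1][0]),(rb[0],rb[1][0])))
# coupon plane from blue mask
P=[]
for n,I,d in(('scene',S,ds),('side',D,dd)):
    b,g,r=[I[...,i].astype(float) for i in range(3)]
    mk=(b>1.6*np.maximum(g,r))&(b>60)&(d>0); nl,lab,st,_=cv2.connectedComponentsWithStats(mk.astype(np.uint8))
    ys,xs=np.nonzero(mk); box=(225,175,300,230) if n=='scene' else (215,160,290,220)
    k=(xs>box[0])&(xs<box[2])&(ys>box[1])&(ys<box[3]); uv=np.c_[xs,ys][k]
    p=at_depth(n,uv,d);c=p.mean(0);u,s,v=np.linalg.svd(p-c);nn=v[2]*np.sign(v[2,2]);print(n,len(p),c,nn,'tilt',np.arccos(nn[2]),s/np.sqrt(len(p)), 'yaw',np.degrees(np.arctan2(-nn[1],-nn[0])))
E
```

```text
green (np.float64(272.12396694214874), np.float64(208.29752066115702)) (np.float64(246.03053435114504), np.float64(179.5801526717557)) (array([0.5598278 , 0.06831516, 0.07553035]), [np.float64(0.0006309970701265727), np.float64(0.0006309970701266041)]) [[0.55892456 0.06688862 0.07231797]] [[0.55943187 0.06899612 0.07537443]]
red (np.float64(257.6292134831461), np.float64(198.82771535580525)) (np.float64(254.67349551856594), np.float64(190.32906530089627)) (array([0.56362234, 0.02203205, 0.07562891]), [np.float64(0.0006252267440606958), np.float64(0.0006252267440605413)]) [[0.56425614 0.02181479 0.07573605]] [[0.56264663 0.02123047 0.07667925]]
[[0.4892 0.2803 0.125 ]
 [0.4883 0.3073 0.125 ]
 [0.5194 0.3067 0.125 ]
 [0.5188 0.2819 0.125 ]
 [0.5    0.2932 0.125 ]]
[[0.5136 0.2736 0.125 ]
 [0.4915 0.2608 0.125 ]
 [0.4807 0.2947 0.125 ]
 [0.5056 0.3089 0.125 ]
 [0.5001 0.2965 0.125 ]]
cap (array([0.49999725, 0.29359889, 0.12618176]), [np.float64(0.0005973211543805852), np.float64(0.0005973211543806431)])
scene 799 [0.56460654 0.03406393 0.07603724] [-0.1525453  -0.01228423  0.98822013] tilt 0.1536428853849639 [0.03013198 0.02414417 0.00157278] yaw 4.6040021380986085
side 810 [0.56167958 0.03135697 0.0749071 ] [-0.15040005 -0.00942204  0.98858032] tilt 0.15127115135238192 [0.02957868 0.02400534 0.00100836] yaw 3.5846949366432077
```

Emit:
{"fn": "arm_command", "kwargs": {"gripper": [1, 1, 1, 1, 1, 1, 1, 1], "translation": [[39.7, -34, 0], [39.7, -34, 0], [39.7, -34, 0], [39.7, -34, 0], [39.7, -34, 0], [39.7, -34, 0], [39.7, -34, 0], [39.7, -34, 0]], "rotation": [[0, 0, 0.315], [0, 0, 0.315], [0, 0, 0.315], [0, 0, 0.315], [0, 0, 0.315], [0, 0, 0.315], [0, 0, 0.315], [0, 0, 0.315]]}}

```text
t: 1.15
tool_pos: [0.439, -0.118, 0.4048]
tcp_rot: [180.0, -0.0, -0.0]
contact_force: [1.7, -0.7, -0.2]
finger_gap: 0.0856
```

Emit:
{"fn": "arm_command", "kwargs": {"gripper": [1, 1, 1, 1, 1], "translation": [[6, -14, 5], [6, -14, 5], [6, -14, 5], [6, -14, 5], [6, -14, 5]], "rotation": [[0, 0, 0], [0, 0, 0], [0, 0, 0], [0, 0, 0], [0, 0, 0]]}}

```text
t: 1.78
tool_pos: [0.4982, 0.0198, 0.3546]
tcp_rot: [180.0, 0.0, 0.0]
contact_force: [-0.7, -0.1, -0.0]
finger_gap: 0.0851
```

```bash
cat > shot.py <<'E'
import sys; from h import *; import pickle
n=sys.argv[1]; s=get_state(); p,d=camera('wrist'); pickle.dump((s,p,d),open(n+'.pkl','wb')); cv2.imwrite('pics/'+n+'.png',np.clip(p*1.3,0,255).astype(np.uint8)); print(s['t'],s['tool_pos'],s['tcp_rot'],s['qvel'].round(2))
E
python3 shot.py w1
```

```text
1.775 [0.49818679 0.01978794 0.35459331] [1.79965937e+02 4.93326923e-02 1.83473104e-02] [-1.2  -0.76 -0.01 -0.02 -0.02  0.19]
```

View pics/w1.png

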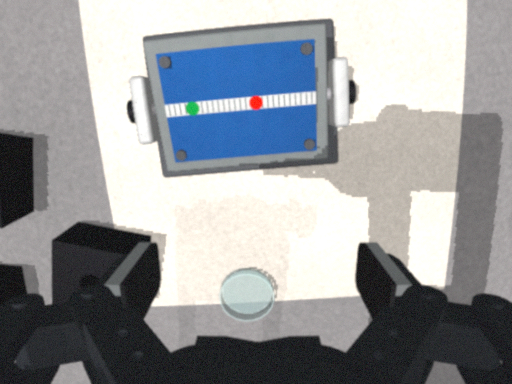

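```bash
cat > coup.py <<'E'
import sys,pickle; from h import *
s,p,d=pickle.load(open(sys.argv[1]+'.pkl','rb'))
b,g,r=[p[...,i].astype(float) for i in range(3)]
def cen(m):
    n,l,st,c=cv2.connectedComponentsWithStats(m.astype(np.uint8)); i=1+np.argmax(st[1:,4]); print(st[i]); return c[i]
cg=cen((g>1.4*np.maximum(b,r))&(g>60)); cr=cen((r>2*np.maximum(b,g))&(r>90))
mk=(b>1.6*np.maximum(g,r))&(b>50)&(d>0); ys,xs=np.nonzero(mk); uv=np.c_[xs,ys]
P=at_depth('wrist',uv,d,s);c=np.median(P,0);P=P[np.linalg.norm(P-c,axis=1)<.09];
for _ in range(3):
    c=P.mean(0);v=np.linalg.svd(P-c,full_matrices=False)[2];nn=v[2]*np.sign(v[2,2]);e=(P-c)@nn;P=P[abs(e)<3*e.std()]
print('n',nn,'tilt',np.arccos(nn[2]),'std',e.std(),'c',c,len(P))
o,vv=ray('wrist',[cg,cr],s); 
X=[o+q*((c-o)@nn/(q@nn)) for q in vv]; print('green',cg,X[0],'red',cr,X[1],'dist',np.linalg.norm(X[0]-X[1]),'seamyaw',np.degrees(np.arctan2(-(X[0]-X[1])[0],(X[0]-X[1])[1])))
# seam centreline: band between blue halves
E
python3 coup.py w1
```

```text
[186 102  13  13 130]
[250  96  12  13 129]
n [-0.1512916  -0.0133727   0.98839872] tilt 0.15247153881955586 std 0.0006831832940865423 c [0.56487945 0.03275703 0.07679105] 13297
green [191.95384615 108.01538462] [0.55938215 0.0679508  0.07642576] red [255.54263566 102.11627907] [0.56337029 0.02157603 0.07640877] dist 0.04654594398517359 seamyaw 4.915237352305027
```

Emit:
{"fn": "arm_command", "kwargs": {"gripper": [1, 1, 1, 1, 1, 1, 1], "translation": [[-4, -27.3, 0], [-4, -27.3, 0], [-4, -27.3, 0], [-4, -27.3, 0], [-4, -27.3, 0], [-4, -27.3, 0], [-4, -27.3, 0]], "rotation": [[0, 0, 0], [0, 0, 0], [0, 0, 0], [0, 0, 0], [0, 0, 0], [0, 0, 0], [0, 0, 0]]}}

```text
t: 2.7
tool_pos: [0.4587, 0.2916, 0.355]
tcp_rot: [180.0, -0.0, -0.1]
contact_force: [-0.3, -0.2, 0.5]
finger_gap: 0.0854
```

```bash
python3 shot.py w2
```

```text
2.7 [0.45872958 0.29159894 0.35497251] [ 1.79958089e+02 -1.40756544e-02 -8.74118548e-02] [-0.61 -0.13  0.33  0.05 -0.1   0.21]
```

View pics/w2.png

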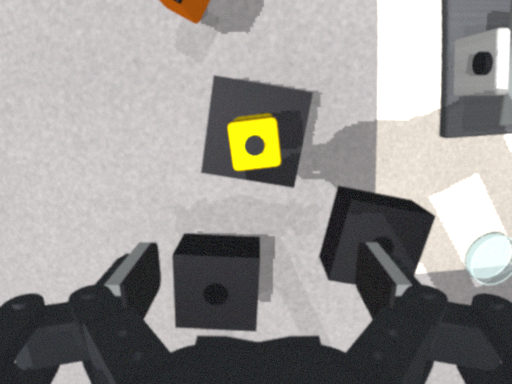

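```bash
python3 - <<'E'
from h import *; import pickle
s,p,d=pickle.load(open('w2.pkl','rb'))
crop(p,190,60,330,200,5,'pics/w2c.png')
hsv=cv2.cvtColor(p,cv2.COLOR_BGR2HSV); m=((hsv[...,0]>22)&(hsv[...,0]<36)&(hsv[...,1]>120)&(hsv[...,2]>150)).astype(np.uint8)
n,l,st,c=cv2.connectedComponentsWithStats(m); i=1+np.argmax(st[1:,4]);print(st[i],c[i])
cs,_=cv2.findContours((l==i).astype(np.uint8),0,1); r=cv2.minAreaRect(cs[0]); b=cv2.boxPoints(r);print(r,b)
print(np.round(at_z('wrist',b,.125,s),4)); 
print('depth', at_depth('wrist',[(240,130),(270,155),(240,160),(255,145)],d,s))
E
```

```text
[ 228  118   53   53 2054] [253.95910419 143.47809153]
((253.9914093017578, 143.8040771484375), (49.125282287597656, 49.24561309814453), 83.0887680053711) [[226.59186  122.382805]
 [275.47964  116.45702 ]
 [281.39096  165.22534 ]
 [232.50317  171.15112 ]]
[[0.5127 0.3101 0.125 ]
 [0.5161 0.2812 0.125 ]
 [0.4869 0.2773 0.125 ]
 [0.4833 0.3072 0.125 ]]
depth [[0.50833955 0.30218453 0.12618537]
 [0.49311116 0.28428466 0.12439195]
 [0.4902593  0.30247872 0.12546599]
 [0.50002407 0.29331848 0.13075883]]
```

View pics/w2c.png

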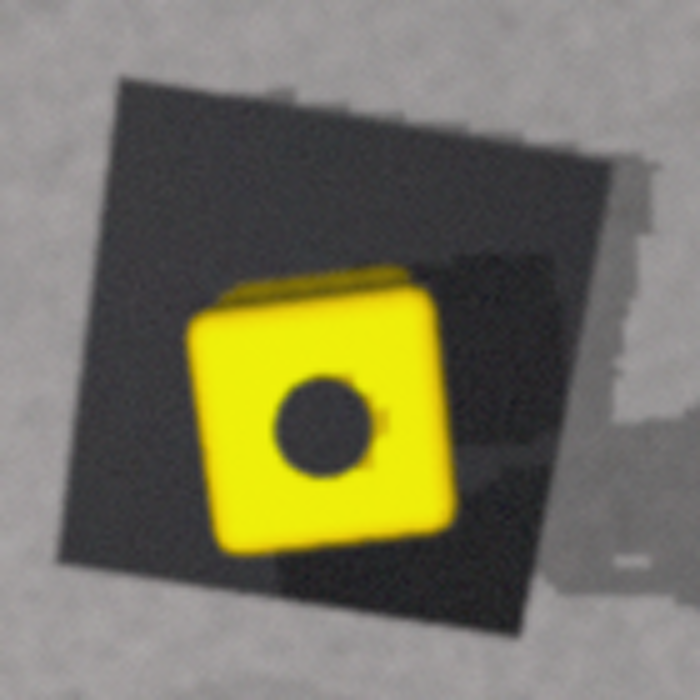

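Emit:
{"fn": "arm_command", "kwargs": {"gripper": [1, 1, 1, 1, 1, 1, 1, 1], "translation": [[4.1, -0.2, 0], [4.1, -0.2, 1], [4.1, -0.2, 4], [4.1, -0.2, 7], [4.1, -0.2, 9], [4.1, -0.2, 11.2], [4.1, -0.2, 11.2], [4.1, -0.2, 11.2]], "rotation": [[0, 0, -0.124], [0, 0, -0.124], [0, 0, -0.124], [0, 0, -0.124], [0, 0, -0.124], [0, 0, -0.124], [0, 0, -0.124], [0, 0, -0.124]]}}

```text
t: 3.75
tool_pos: [0.4997, 0.2944, 0.2433]
tcp_rot: [-180.0, -0.0, 7.0]
contact_force: [0.1, -0.4, 0.9]
finger_gap: 0.0855
```

```bash
python3 shot.py w3; python3 -c "
from h import *
p,d=camera('side'); crop(p,110,60,330,230,3.6,'pics/d3.png')"
```

```text
3.75 [0.49967468 0.29444908 0.2432506 ] [-1.79995649e+02 -1.32680845e-02  7.01404681e+00] [ 0.38 -0.6  -0.91  0.01 -0.07 -0.12]
```

View pics/w3.png

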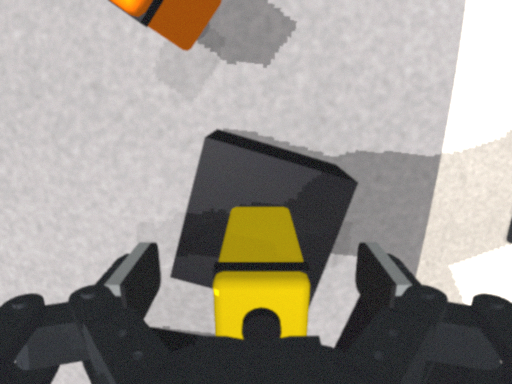

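View pics/d3.png

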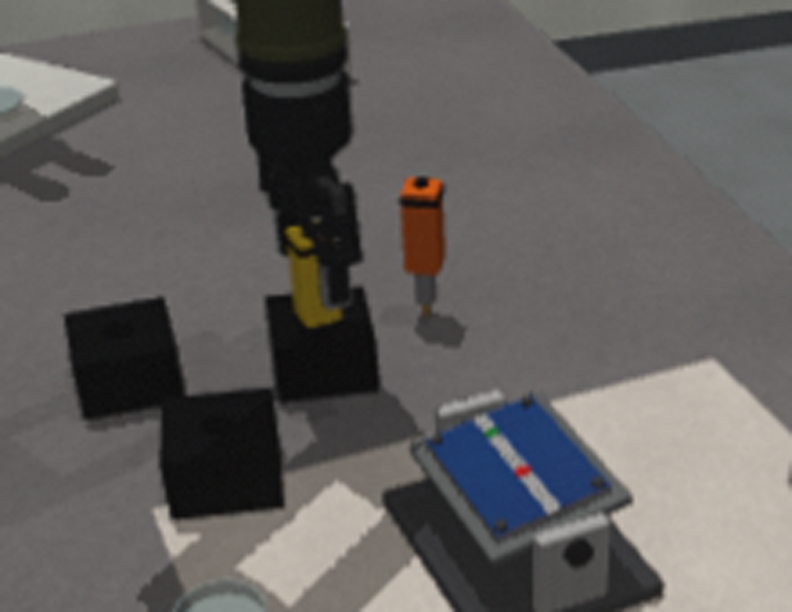

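Emit:
{"fn": "arm_command", "kwargs": {"gripper": [0, 0, 0, 0, 0, 0, 0, 0], "translation": [[0, 0, 0], [0, 0, 0], [0, 0, 0], [0, 0, 0], [0, 0, 0], [0, 0, 0], [0, 0, 0], [0, 0, 0]], "rotation": [[0, 0, 0], [0, 0, 0], [0, 0, 0], [0, 0, 0], [0, 0, 0], [0, 0, 0], [0, 0, 0], [0, 0, 0]], "newtons": 70}}

```text
t: 4.85
tool_pos: [0.4996, 0.2951, 0.2431]
tcp_rot: [-180.0, -0.0, 7.1]
contact_force: [-1.0, -1.2, 5.6]
finger_gap: 0.0294
```

```bash
python3 shot.py w4
```

```text
4.85 [0.49964333 0.29510424 0.24313428] [-1.79994103e+02 -3.85475621e-02  7.09806333e+00] [-0.07 -0.06 -0.09 -0.02  0.05  0.05]
```

View pics/w4.png

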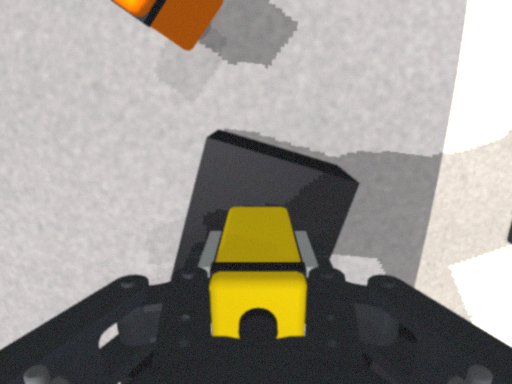

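Emit:
{"fn": "arm_command", "kwargs": {"gripper": [0, 0, 0, 0, 0, 0, 0, 0], "translation": [[0, 0, -1], [0, 0, -3], [0, 0, -5], [0, 0, -8], [0, 0, -11], [0, 0, -13], [0, 0, -13], [0, 0, -13]], "rotation": [[0, 0, 0], [0, 0, 0], [0, 0, 0], [0, 0, 0], [0, 0, 0], [0, 0, 0], [0, 0, 0], [0, 0, 0]]}}

```text
t: 5.9
tool_pos: [0.499, 0.2949, 0.3717]
tcp_rot: [180.0, 0.1, 7.1]
contact_force: [-0.5, 0.4, -2.3]
finger_gap: 0.0294
```

```bash
python3 shot.py w5; python3 -c "
from h import *
s=get_state();print(s['contact_force'],s['wrist_torque'],s['finger_gap'])
p,d=camera('side'); crop(p,150,0,310,120,5,'pics/d5.png')
p,d=camera('scene'); crop(p,260,140,440,290,4.4,'pics/s5.png')"
```

```text
5.9 [0.49897294 0.29485435 0.37170751] [1.79967289e+02 1.05545658e-01 7.09516709e+00] [-0.02  0.62  0.69 -0.02  0.07 -0.02]
[ 0.46201161 -0.2687434  -1.96081713] [ 0.00594553  0.0335293  -0.01362741] 0.029390981484279436
```

View pics/w5.png

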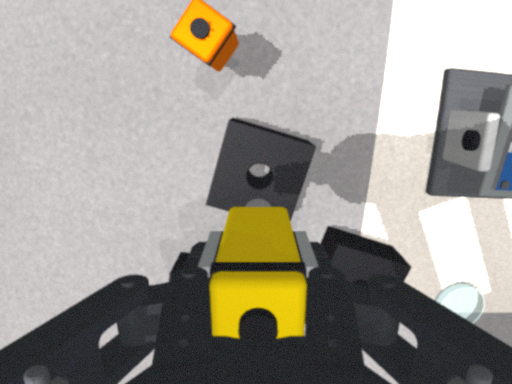

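View pics/d5.png

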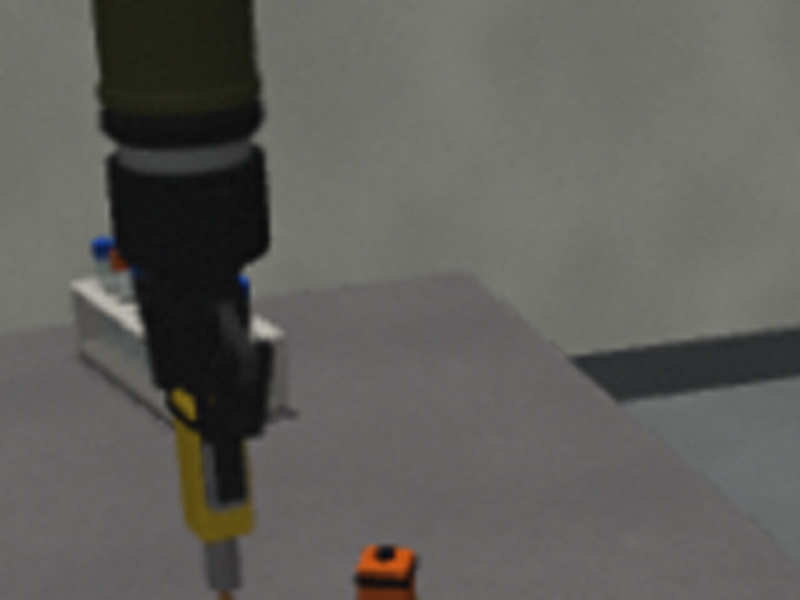

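View pics/s5.png

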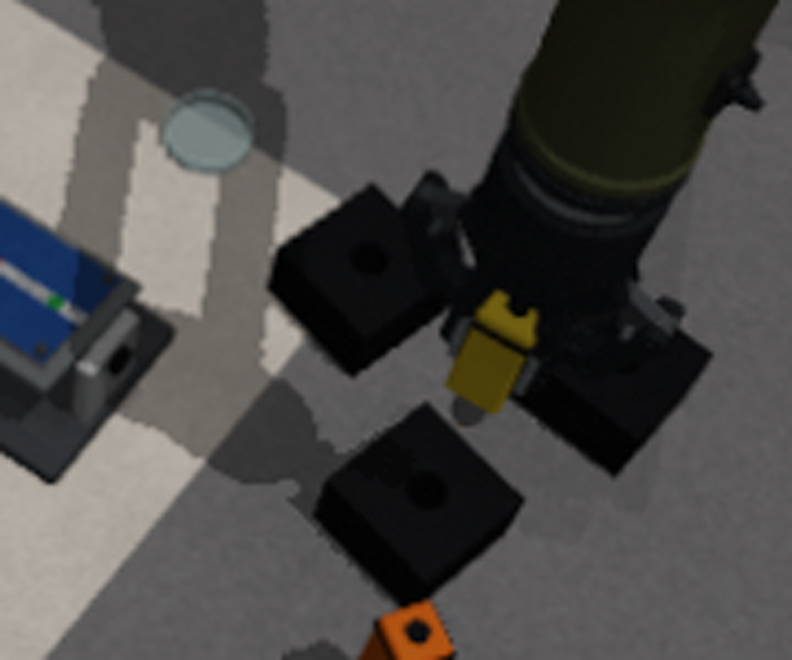

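```bash
cat > plan.py <<'E'
from h import *
n=np.array([-.1513,-.0132,.9884]); n/=np.linalg.norm(n)
GR=np.array([.5596,.0681,.0762]); RD=np.array([.5635,.0217,.0762])
y=GR-RD; y-=n*(y@n); y/=np.linalg.norm(y); x=np.cross(y,n)
Rt=np.c_[x,-y,-n]; TIP=np.array([0,0,.239])
def plan(tip,s=None,tipoff=TIP):
    s=s or get_state(); T=tool_T(s); p=tip-Rt@tipoff
    return (T[:3,:3].T@(p-T[:3,3])*100).round(2), Ro.from_matrix(T[:3,:3].T@Rt).as_rotvec().round(4), p
def tipnow(s=None,tipoff=TIP):
    s=s or get_state(); T=tool_T(s); w=T[:3,:3]@tipoff+T[:3,3]; l=w-GR
    return dict(tip=w.round(4),x=round(l@x*1e3,1),y_from_green=round(l@y*1e3,1),h=round(l@n*1e3,1),ang=np.degrees(np.arccos(-T[:3,2]@n)).round(2),F=s['contact_force'].round(2),gap=s['finger_gap'])
E
python3 -c "
from plan import *
print(x,y,n); print(plan(GR+n*.05)); print(tipnow())"
```

```text
[0.98492689 0.0827848  0.15187394] [-8.38292152e-02  9.96480023e-01  4.75694100e-04] [-0.15129996 -0.0132      0.98839976]
(array([-1.18, 23.09,  0.97]), array([-0.0016,  0.1551,  0.0399]), array([0.51587431, 0.0642852 , 0.36184753]))
{'tip': array([0.4985, 0.2946, 0.1323]), 'x': np.float64(-32.9), 'y_from_green': np.float64(230.8), 'h': np.float64(61.7), 'ang': np.float64(8.88), 'F': array([-0.11,  0.5 , -1.33]), 'gap': 0.02921844919875654}
```

Emit:
{"fn": "arm_command", "kwargs": {"gripper": [0, 0, 0, 0, 0, 0, 0, 0], "translation": [[-0.3, 4, 0], [-0.6, 9, 0], [-1, 14, 0], [-1.1, 18, 0.5], [-1.2, 21.5, 1], [-1.2, 23.1, 1], [-1.2, 23.1, 1], [-1.2, 23.1, 1]], "rotation": [[0, 0.03, 0.01], [0, 0.06, 0.02], [0, 0.1, 0.03], [0, 0.13, 0.04], [0, 0.155, 0.04], [0, 0.155, 0.04], [0, 0.155, 0.04], [0, 0.155, 0.04]]}}

```text
t: 7.05
tool_pos: [0.5162, 0.0651, 0.3626]
tcp_rot: [-179.8, -8.9, 4.8]
contact_force: [-0.3, -0.7, -2.2]
finger_gap: 0.0294
```

```bash
python3 shot.py w6; python3 -c "
from plan import *
print(tipnow(), plan(GR+n*.015)[:2])
p,d=camera('side'); crop(p,190,90,310,230,5,'pics/d6.png');cv2.imwrite('d6raw.png',p)
p,d=camera('scene'); crop(p,220,130,330,240,5,'pics/s6.png');cv2.imwrite('s6raw.png',p)
print(proj('side',[GR,RD]),proj('scene',[GR,RD]))
"
```

```text
7.05 [0.5162398  0.06511277 0.36263526] [-179.7761668    -8.85671853    4.79271872] [ 0.61 -0.22 -0.03 -0.15 -0.04 -0.17]
{'tip': array([0.5529, 0.0693, 0.1266]), 'x': np.float64(1.1), 'y_from_green': np.float64(1.8), 'h': np.float64(50.8), 'ang': np.float64(0.23), 'F': array([-0.84,  0.61, -1.55]), 'gap': 0.029131523677516577} (array([-0.07,  0.11,  3.58]), array([-0.0033, -0.0024,  0.0005]))
[[246.22615578 179.49355489]
 [254.94263383 190.29361223]] [[272.35797626 207.9650746 ]
 [257.7933524  198.52292445]]
```

View pics/w6.png

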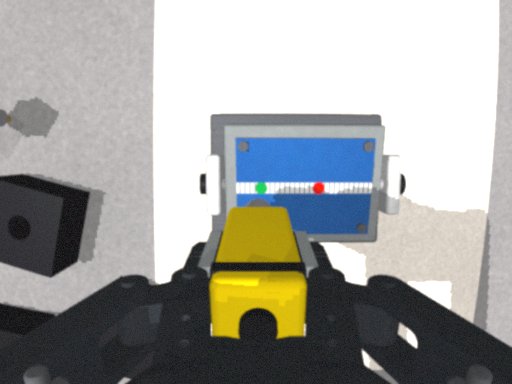

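View pics/d6.png

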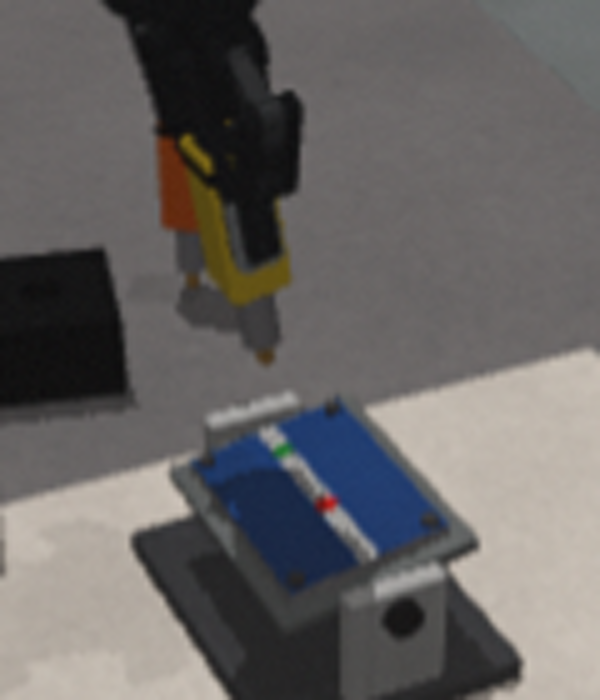

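View pics/s6.png

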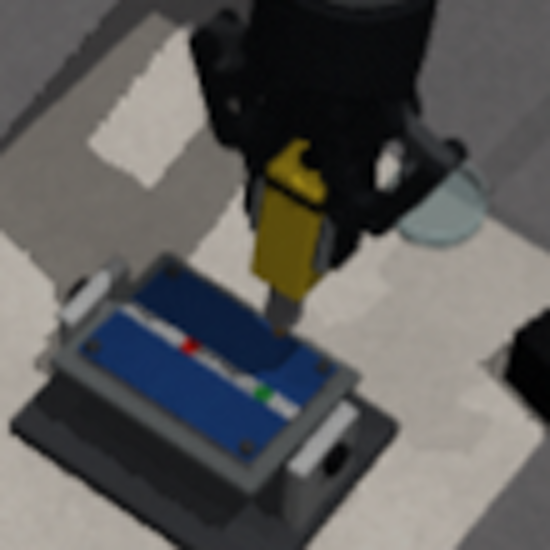

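```bash
python3 -c "
from plan import *
a=ray('side',[(265.5/5-.5+190,362.5/5-.5+90)]);b=ray('scene',[(279.5/5-.5+220,333.5/5-.5+130)])
X,e=tri((a[0],a[1][0]),(b[0],b[1][0]));l=X-GR;print(X,e,l@x,l@y,l@n);w=np.array([.5529,.0693,.1266]);print(proj('side',[w]),proj('scene',[w]))
"
```

```text
[0.55246114 0.0701956  0.12643797] [np.float64(0.0005123224644307492), np.float64(0.000512322464430705)] 0.0007720686727731123 0.002710570629608851 0.0507076475887956
[[243.12707024 162.16699714]] [[275.20111189 195.9872379 ]]
```

Emit:
{"fn": "arm_command", "kwargs": {"gripper": [0, 0, 0, 0, 0, 0], "translation": [[-0.05, 0.1, 1], [-0.08, 0.2, 2], [-0.08, 0.2, 3], [-0.08, 0.2, 3.8], [-0.08, 0.2, 4], [-0.08, 0.2, 4]], "rotation": [[0, 0, 0], [0, 0, 0], [0, 0, 0], [0, 0, 0], [0, 0, 0], [0, 0, 0]]}}

```text
t: 7.95
tool_pos: [0.5217, 0.0629, 0.3229]
tcp_rot: [-179.8, -8.9, 4.8]
contact_force: [0.1, -0.1, -2.2]
finger_gap: 0.0294
```

```bash
python3 -c "
from plan import *
for i in range(4):
  s=get_state(); print(tipnow(s),(-n@s['contact_force']).round(2)); 
  p,d=camera('side')
crop(p,200,110,290,220,7,'pics/d7.png')
p,d=camera('scene'); crop(p,230,150,320,240,7,'pics/s7.png')
"
```

```text
{'tip': array([0.5584, 0.0667, 0.0867]), 'x': np.float64(0.3), 'y_from_green': np.float64(-1.3), 'h': np.float64(10.6), 'ang': np.float64(0.2), 'F': array([ 0.13, -0.06, -2.17]), 'gap': 0.029355245953433935} 2.17
{'tip': array([0.5585, 0.0667, 0.087 ]), 'x': np.float64(0.5), 'y_from_green': np.float64(-1.3), 'h': np.float64(10.9), 'ang': np.float64(0.22), 'F': array([-0.16,  0.36, -1.05]), 'gap': 0.029197583655939236} 1.02
{'tip': array([0.5587, 0.0668, 0.0872]), 'x': np.float64(0.6), 'y_from_green': np.float64(-1.3), 'h': np.float64(11.1), 'ang': np.float64(0.23), 'F': array([ 0.38,  0.04, -2.55]), 'gap': 0.029138908418461736} 2.58
{'tip': array([0.5587, 0.0667, 0.0873]), 'x': np.float64(0.7), 'y_from_green': np.float64(-1.3), 'h': np.float64(11.1), 'ang': np.float64(0.24), 'F': array([ 0.55,  0.41, -1.76]), 'gap': 0.02951676227483258} 1.83
```

View pics/d7.png

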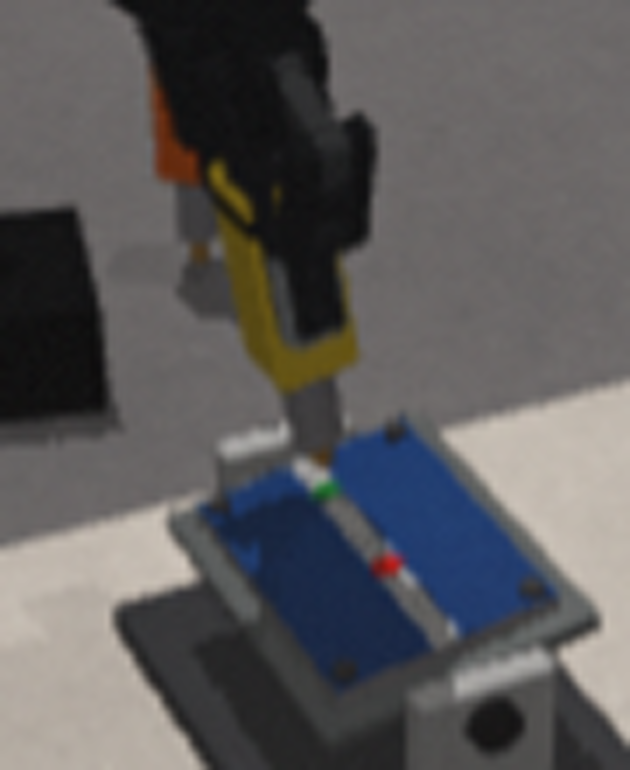

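View pics/s7.png

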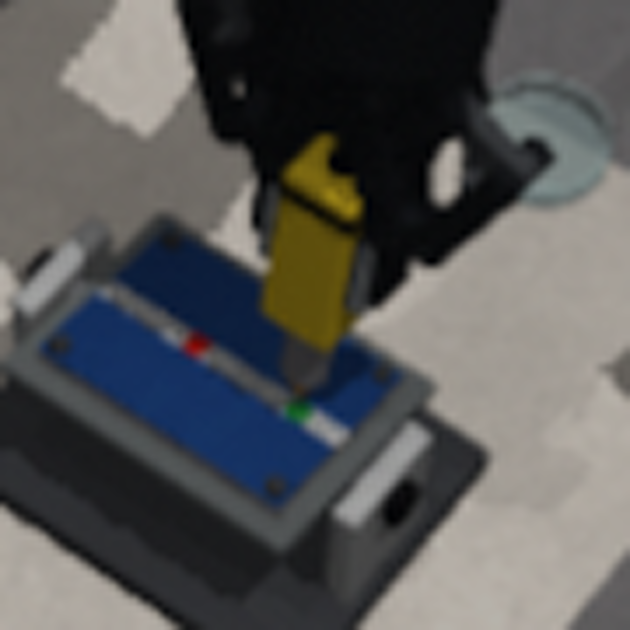

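Emit:
{"fn": "arm_command", "kwargs": {"gripper": [0, 0, 0, 0, 0, 0, 0, 0], "translation": [[-0.05, -0.1, 0.3], [-0.05, -0.1, 0.6], [-0.05, -0.1, 0.8], [-0.05, -0.1, 1.0], [-0.05, -0.1, 1.1], [-0.05, -0.1, 1.2], [-0.05, -0.1, 1.3], [-0.05, -0.1, 1.4]], "rotation": [[0, 0, 0], [0, 0, 0], [0, 0, 0], [0, 0, 0], [0, 0, 0], [0, 0, 0], [0, 0, 0], [0, 0, 0]]}}

```text
t: 9.2
tool_pos: [0.5232, 0.0641, 0.3092]
tcp_rot: [-179.8, -8.9, 4.8]
contact_force: [-0.3, 0.4, 0.3]
finger_gap: 0.0293
```

```bash
cat > chk.py <<'E'
import sys
from plan import *
F=[]
for i in range(5):
  s=get_state(); F.append(s['contact_force']@n); 
  if i in(0,4): print(s['t'],tipnow(s))
  p,d=camera('side' if i<3 else 'scene')
  if i==2: a=cv2.resize(p[110:220,200:290],None,fx=6,fy=6,interpolation=cv2.INTER_CUBIC)
b=cv2.resize(p[150:240,230:280+10],None,fx=5,fy=5,interpolation=cv2.INTER_CUBIC)
print('Fn',np.round(F,2),np.mean(F))
h=max(a.shape[0],b.shape[0]);z=lambda q:cv2.copyMakeBorder(q,0,h-q.shape[0],0,0,0)
c=np.hstack([z(a),z(b)]);c=np.clip(c*1.3,0,255).astype(np.uint8); k=min(1,800/c.shape[1],600/c.shape[0]);cv2.imwrite('pics/'+sys.argv[1]+'.png',cv2.resize(c,None,fx=k,fy=k,interpolation=cv2.INTER_AREA))
E
python3 chk.py c8
```

```text
9.2 {'tip': array([0.5599, 0.0679, 0.0731]), 'x': np.float64(-0.2), 'y_from_green': np.float64(-0.2), 'h': np.float64(-3.1), 'ang': np.float64(0.21), 'F': array([-0.27,  0.36,  0.3 ]), 'gap': 0.029282750726926505}
9.4 {'tip': array([0.5599, 0.0679, 0.0731]), 'x': np.float64(-0.2), 'y_from_green': np.float64(-0.2), 'h': np.float64(-3.1), 'ang': np.float64(0.21), 'F': array([-1.36, -0.09,  0.75]), 'gap': 0.02954867205249718}
Fn [ 0.33  0.65  0.94 -0.17  0.94] 0.5375439747791326
```

View pics/c8.png

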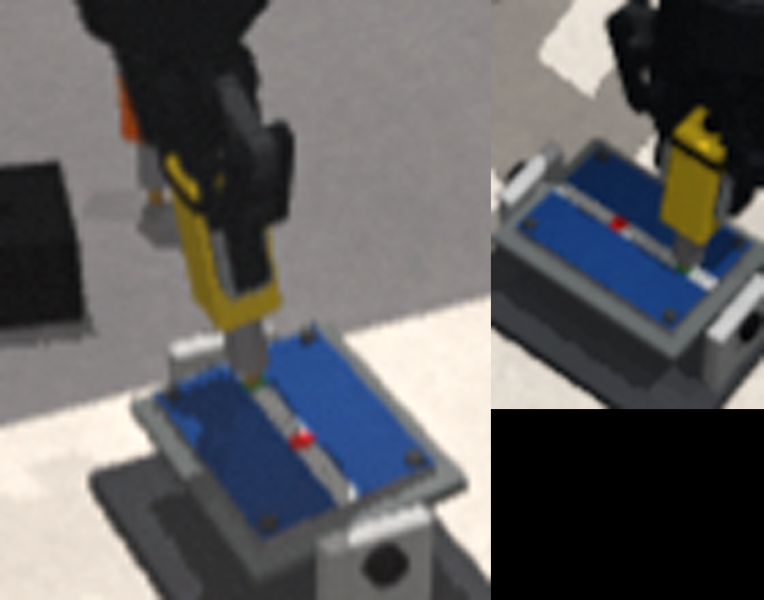

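Emit:
{"fn": "arm_command", "kwargs": {"gripper": [0, 0, 0, 0, 0, 0, 0, 0], "translation": [[0, 0, 0.1], [0.01, 0.2, 0.15], [0.02, 0.45, 0.15], [0.02, 0.7, 0.15], [0.02, 0.95, 0.15], [0.02, 1.2, 0.15], [0.02, 1.45, 0.15], [0.02, 1.7, 0.15]], "rotation": [[0, 0, 0], [0, 0, 0], [0, 0, 0], [0, 0, 0], [0, 0, 0], [0, 0, 0], [0, 0, 0], [0, 0, 0]]}}

```text
t: 10.45
tool_pos: [0.5251, 0.047, 0.3077]
tcp_rot: [-179.8, -8.9, 4.8]
contact_force: [-0.7, 1.3, 1.5]
finger_gap: 0.0295
```

```bash
python3 chk.py c9
```

```text
10.45 {'tip': array([0.5618, 0.0509, 0.0715]), 'x': np.float64(-0.0), 'y_from_green': np.float64(-17.4), 'h': np.float64(-4.7), 'ang': np.float64(0.21), 'F': array([-0.7 ,  1.28,  1.5 ]), 'gap': 0.02946186297218935}
10.65 {'tip': array([0.5618, 0.0502, 0.0715]), 'x': np.float64(-0.0), 'y_from_green': np.float64(-18.0), 'h': np.float64(-4.7), 'ang': np.float64(0.16), 'F': array([-0.64, -1.55,  1.86]), 'gap': 0.028975203848783816}
Fn [1.57 0.96 1.27 0.57 1.95] 1.2654481670957973
```

View pics/c9.png

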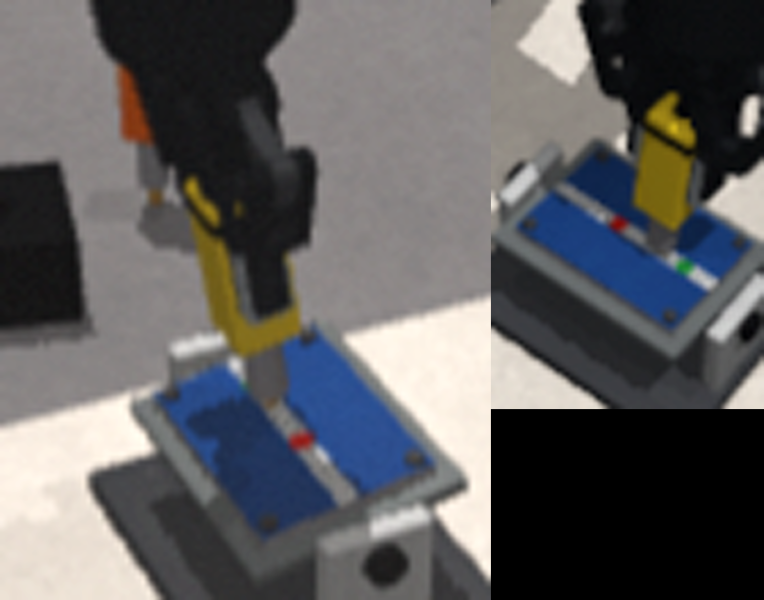

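Emit:
{"fn": "arm_command", "kwargs": {"gripper": [0, 0, 0, 0, 0, 0, 0, 0], "translation": [[0, 0.2, 0.02], [0, 0.4, 0.03], [0, 0.6, 0.03], [0, 0.8, 0.03], [0, 1.0, 0.03], [0, 1.2, 0.03], [0, 1.4, 0.03], [0, 1.6, 0.03]], "rotation": [[0, 0, 0], [0, 0, 0], [0, 0, 0], [0, 0, 0], [0, 0, 0], [0, 0, 0], [0, 0, 0], [0, 0, 0]]}}

```text
t: 11.7
tool_pos: [0.5265, 0.0311, 0.3073]
tcp_rot: [-179.8, -8.9, 4.8]
contact_force: [-0.1, 2.2, 2.0]
finger_gap: 0.0292
```

```bash
python3 chk.py c10
```

```text
11.7 {'tip': array([0.5632, 0.0349, 0.0712]), 'x': np.float64(-0.0), 'y_from_green': np.float64(-33.3), 'h': np.float64(-5.1), 'ang': np.float64(0.21), 'F': array([-0.06,  2.17,  1.99]), 'gap': 0.029217465522043035}
11.9 {'tip': array([0.5632, 0.0345, 0.0712]), 'x': np.float64(0.0), 'y_from_green': np.float64(-33.8), 'h': np.float64(-5.0), 'ang': np.float64(0.17), 'F': array([-1.09, -0.54,  0.92]), 'gap': 0.028797955838780278}
Fn [1.94 1.24 0.14 0.68 1.08] 1.0167488001676996
```

View pics/c10.png

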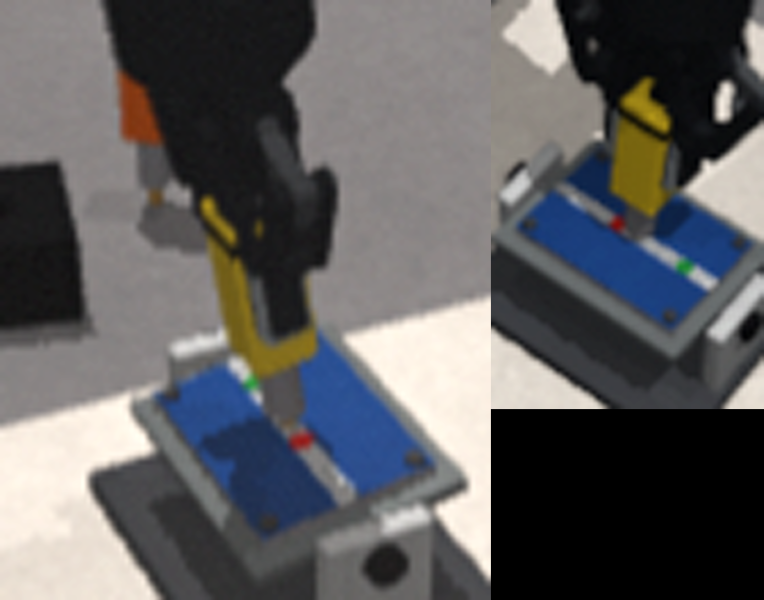

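Emit:
{"fn": "arm_command", "kwargs": {"gripper": [0, 0, 0, 0, 0, 0, 0, 0], "translation": [[0, 0.15, 0.03], [0, 0.3, 0.03], [0, 0.45, 0.03], [0, 0.6, 0.03], [0, 0.75, 0.03], [0, 0.95, 0.03], [0, 1.15, 0.03], [0, 1.25, 0.03]], "rotation": [[0, 0, 0], [0, 0, 0], [0, 0, 0], [0, 0, 0], [0, 0, 0], [0, 0, 0], [0, 0, 0], [0, 0, 0]]}}

```text
t: 12.95
tool_pos: [0.5276, 0.0186, 0.307]
tcp_rot: [-179.8, -8.9, 4.8]
contact_force: [-0.7, 2.5, 1.1]
finger_gap: 0.0291
```

```bash
python3 chk.py c11;python3 shot.py w11
```

```text
12.95 {'tip': array([0.5642, 0.0224, 0.0708]), 'x': np.float64(-0.0), 'y_from_green': np.float64(-45.9), 'h': np.float64(-5.4), 'ang': np.float64(0.2), 'F': array([-0.65,  2.53,  1.08]), 'gap': 0.029050430314594533}
13.15 {'tip': array([0.5643, 0.0223, 0.0708]), 'x': np.float64(0.0), 'y_from_green': np.float64(-46.0), 'h': np.float64(-5.4), 'ang': np.float64(0.19), 'F': array([-0.34,  0.98,  0.28]), 'gap': 0.029269466527163078}
Fn [1.13 0.64 1.29 1.59 0.32] 0.9933846360864693
13.2 [0.52757066 0.01860526 0.30698385] [-179.85413121   -8.87952757    4.79511856] [-0.11 -0.05 -0.06  0.05 -0.08 -0.02]
```

View pics/c11.png

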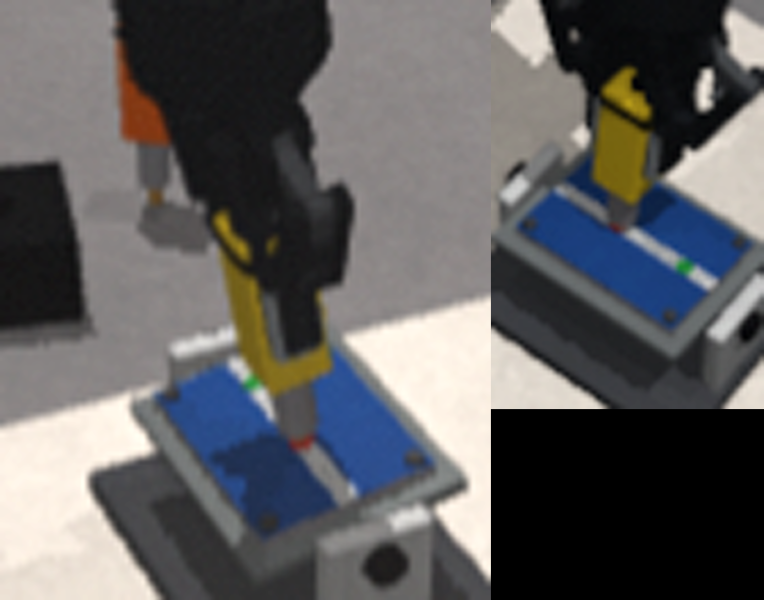

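View pics/w11.png

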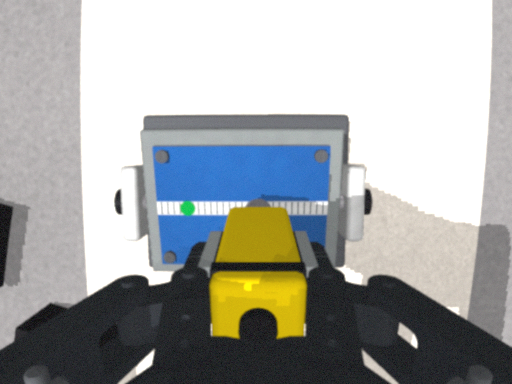

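```bash
python3 - <<'E'
from plan import *
p,d=camera('side');q,e=camera('scene')
a=cv2.resize(p[150:210,235:275],None,fx=10,fy=10,interpolation=cv2.INTER_CUBIC)
b=cv2.resize(q[170:230,240:280],None,fx=10,fy=10,interpolation=cv2.INTER_CUBIC)
cv2.imwrite('pics/c12.png',np.clip(np.hstack([a,b])*1.4,0,255).astype(np.uint8))
f=lambda n,o:((proj(n,[GR,RD])-o+.5)*10-.5).round()
print(f('side',(235,150)),f('scene',(240,170)))
s=get_state();T=tool_T(s);ax=[T[:3,3]+T[:3,2]*k for k in(.193,.225)];print('barrel end, snout end',((proj('side',ax)-(235,150))*10).round(),((proj('scene',ax)-(240,170))*10).round())
E
```

```text
[[117. 299.]
 [204. 407.]] [[328. 384.]
 [182. 290.]]
barrel end, snout end [[174. 267.]
 [193. 374.]] [[195. 185.]
 [183. 265.]]
```

View pics/c12.png

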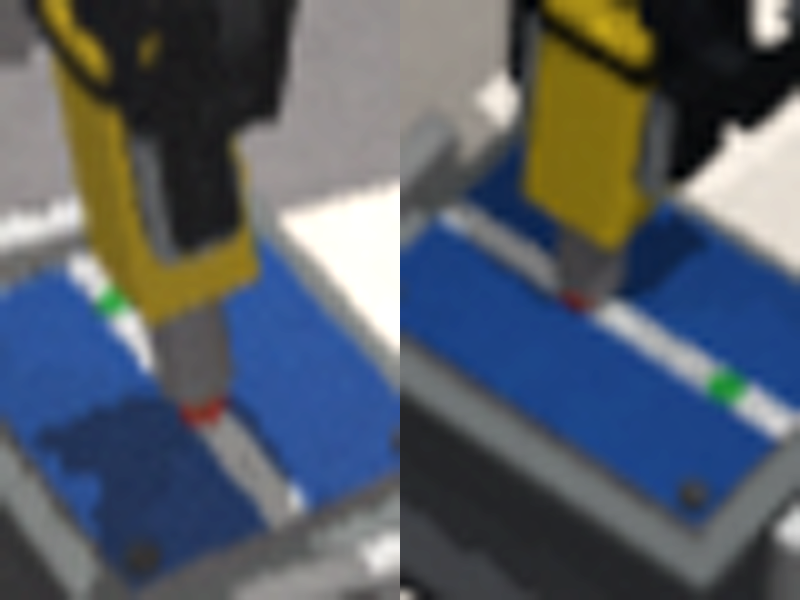

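```bash
python3 -c "
from plan import *
s=get_state();print(s['t'],tipnow(s),s['qvel'].round(2));hand_in()"
```

```text
13.35 {'tip': array([0.5643, 0.0224, 0.0709]), 'x': np.float64(0.0), 'y_from_green': np.float64(-46.0), 'h': np.float64(-5.4), 'ang': np.float64(0.19), 'F': array([-0.23, -0.3 ,  0.63]), 'gap': 0.029465422599488637} [ 0.11 -0.05 -0.03  0.22 -0.02  0.05]
the job is handed in; nothing more can be done
```

I took the yellow probe from the farthest holder, set its tip on the green dot, and drew it along the seam to the red spot. I handed in at 13.35 s with the probe still gripped and pressing. The hand-in reports no verdict, so everything below comes from my own last checks.

- **Position:** by the arm's readings the tip is about 0.5 mm short of the red spot's centre along the seam and 0 mm across it. The enlarged side and scene views show it on the spot.
- **Squareness:** about 0.2° from the measured face normal, using a measured stage tilt of 0.152 rad.
- **Pressing:** the arm's position gives about 5.4 mm of plunger travel. The force, about 2.9 N net of the probe's weight, gives about 5.5 mm, so the two agree. Single force readings scatter by up to about 0.8 N.
- **Motion and grip:** the arm is at rest, and the finger opening is 29 mm on the 30 mm barrel.
- **Contact along the seam:** the force at all four stops (green dot, two along the seam, red spot) showed the tip pressing. Between stops I relied on a constant commanded pressing depth, without watching the force.
- **Stage and bystanders:** the green dot still lines up with where I first measured it. I saw no contact with the bottle, dish or reference block, but I did not re-measure where they stand.

No check failed. The camera and arm estimates of the tip position differed by about 1 mm before contact.

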